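# Sort the notched beakers into the seconds box and shut it

### The job

Take the two beakers with a notched rim off the ware board and stand them upright in the seconds box, one in each half, lowering each until it rests on the cork padding before letting go (never dropped, never rammed down). Then shut the box's lid fully. Leave the whole-rimmed beakers and everything else where they are.

Things in the scene. Friction and masses are not known exactly. Their poses are not given: they have to be found in the camera images.
- reject_a: Plain fired-clay beaker, open top, upright, any yaw, 80 mm high, about 0.25 kg: round foot 74 mm across and 34 mm high, above it a nearly round cup 58 mm across, wall 5 mm. Origin: centre of its underside, z up. A REJECT: its rim is marked with two square notches about 39 mm wide and 30 mm deep, on its own +x and -x sides; whole below 50 mm.
- reject_b: Plain fired-clay beaker, open top, upright, any yaw, 80 mm high, about 0.25 kg: round foot 74 mm across and 34 mm high, above it a nearly round cup 58 mm across, wall 5 mm. Origin: centre of its underside, z up. A REJECT: its rim is marked with two square notches about 39 mm wide and 30 mm deep, on its own +x and -x sides; whole below 50 mm.
- good_a: Plain fired-clay beaker, open top, upright, any yaw, 80 mm high, about 0.25 kg: round foot 74 mm across and 34 mm high, above it a nearly round cup 58 mm across, wall 5 mm. Origin: centre of its underside, z up. A GOOD one: its rim is whole all round. It stays on the board.
- good_b: Plain fired-clay beaker, open top, upright, any yaw, 80 mm high, about 0.25 kg: round foot 74 mm across and 34 mm high, above it a nearly round cup 58 mm across, wall 5 mm. Origin: centre of its underside, z up. A GOOD one: its rim is whole all round. It stays on the board.
- good_c: Plain fired-clay beaker, open top, upright, any yaw, 80 mm high, about 0.25 kg: round foot 74 mm across and 34 mm high, above it a nearly round cup 58 mm across, wall 5 mm. Origin: centre of its underside, z up. A GOOD one: its rim is whole all round. It stays on the board.
- ware_board: Fixed plywood board 270 (its x) x 380 (its y) x 12 mm on which the five beakers stand, at least 100 mm apart centre to centre. Origin: centre of its underside, so its top is 12 mm higher.
- seconds_box: Fixed plywood seconds box: outside 170 (its x) x 240 (its y) x 150 mm high, walls 6 mm. Origin: centre of its underside, on the table. Its own +x side, away from the ware board, carries the lid hinge. A beaker standing on the padding inside clears the shut lid at any padding level.
- box_mouth (a point): Centre of the box's open mouth, level with its rim, 150 mm above the table. On the floor lie two level cork pads (154 x 112 mm), side by side: one fills the half at the box's +y, one the half at -y; a beaker fits on each. Their tops are each anywhere from 18 to 58 mm above the table, unequal, not told: to be felt for. Loaded, a pad sinks about 1 mm per 5 N, 5 mm at most.
- box_lid (a joint): Hinge of the flat plywood lid (as large as the box, 8 mm thick), rad: 0 shut, flat on the rim; 1.57 upright above the hinge side; more leans outward. Starts at 1.6 to 1.8, limit 1.9. Stiff hinge: the lid stays where left and follows a push of a few newtons. Its outer face looks away from the box when open, up when shut.
- box_lid_hinge (a point): Point on the lid's hinge axis, at the middle of the box's +x rim, 150 mm above the table (at the underside of the shut lid). The axis runs along the box's y.
- box_lid_handle (a point): Grip point of the small steel knob on the lid's outer face 140 mm from the hinge and 35 mm off that face, in the middle of the box's y; it moves with the lid. The lid's free edge is about 170 mm from the hinge.
- kiln_stilt: Bystander, not to be disturbed: small white ceramic cross, 42 mm wide, 11 mm high, on the ware board. Origin under its centre.
- wood_rib: Bystander, not to be disturbed: flat wooden scraper 35 x 60 x 6 mm, on the ware board. Origin under its centre.
- water_cup: Bystander, not to be disturbed: clear plastic cup 72 mm across, 85 mm high, with two sticks to 125 mm. Origin under its centre.
- rolling_pin: Bystander, not to be disturbed: wooden rolling pin, 260 mm long along its y, 44 mm thick. Origin under its centre.
- modelling_knife: Bystander, not to be disturbed: wooden modelling knife 225 mm long along its x, 9 mm high, on the ware board. Origin under its handle's middle.
- glaze_jar: Bystander, not to be disturbed: closed jar 70 mm across, 90 mm high. Origin under its centre.
There are look-alikes about, which are no part of the job. Leave any purple look-alike of the good_a alone.

How it is judged:
By the outcome, as a careful person would: the job done as asked, in the order asked, and still so for the second after the job is handed in, with the robot touching nothing.
It also fails if it takes over 72 s, if anything falls off the work surface, if the arm or the gripper's body presses on something with over 40 N, if the wrist force passes 120 N, or if a joint passes its speed limit or range.

### The arm

A 7-joint arm with a two-finger parallel gripper is mounted at the origin on the work surface. World frame = base frame: x ahead of the robot, y to its left, z up, the work surface at z = 0. Lengths are in m, angles in rad, forces in N, time in s.
With the tool pointing down it reaches from about 0.35 to 0.9 m from the base axis. Payload 8.1 kg.
Tool frame: the origin (TCP) lies at the very end of the fingers, on their centre line; the grasp point (between the pads) lies 19 mm behind it; z points along the fingers, y is the direction in which the jaws open and shut (so a half turn about z gives the same grasp; the last joint's range is limited). The gripper opens to 92 mm and grips with 3 to 60 N. Pads are 19 mm wide; open, the fingers measure 130 mm over their backs; the gripper's body (75 mm by 190 mm) begins 47 mm behind the grasp point.
Start: joints at [-1.28, 0.434, 0.025, 1.573, -0.012, 1.134, -0.075], TCP at [0.24, 0.577, 0.227] pointing down, gripper open.
Joint ranges: [-2.62, 2.62], [-0.44, 2.09], [-1.27, 1.32], [0.08, 2.57], [-1.32, 4.46], [0.12, 2], [-2.74, 2.74]. Speed limits (rad/s): [2.22, 2.22, 3.01, 3.01, 3.14, 3.14, 3.14].

### API

Orientations are given as a rotation vector (axis times angle).
In Python, from cell import observe, get_image, sign_off gives the robot as it stands.
- The arm moves only by the tool arm_command, never from a script. Its argument "deltas" is a list of rows, each an object with "xyz": the shift along the tool's x, y, z in cm, a list of three; "turn": the turn about the tool's z in degrees; "jaw": the closure in counts, from 0 (fully open) to 255 (shut). A call has 1 to 5 rows; each row is the pose to reach, as a shift and turn from the pose measured when the call began, along the tool's axes at that moment; what a row does not reach only later rows make up. A row lasts 1/12 s, in which the tool goes at most 41.7 mm and 7.16 degrees, less where a joint would pass 70% of its speed; a pose out of reach is approached as far as the arm can. A call with a gripper value outside its range is refused whole. The fingers move at their own pace and stop on an object; "force" is the grip in N (left out, the last holds). Time passes only in rows, so rows that repeat a pose let the fingers close. It gives the time, the measured TCP pose, the force and the opening at its end, in the units of the state.
- observe(): the state, without advancing time (a new reading comes with each control period).
- get_image(name): name is "side" or "top" or "wrist"; returns a dict with "frame" (480x640x3 uint8, red, green, blue), "depth" (480x640 float32, m along the optical axis (not along the pixel's ray), 0 where there is no reading), "camera_matrix" (3x3 intrinsics, pixels), "distortion" ([k1, k2, p1, p2, k3] as OpenCV has them; the pictures are not rectified), "cam_to_world" (4x4, takes a point from camera to world coordinates). Camera axes: x right, y up, looking along -z (the intrinsics and any distortion apply to the point x, -y, -z); pixel columns grow to the right and rows downward; lengths in m; the calibration is good to about 2 mm. A picture is of the moment at which its call begins.
- sign_off(): hands the job in, once; it reports no verdict.
The state is a dict: "clock": time; "joints": joint angles; "dq": joint speeds; "joint_efforts": joint torques, N m; "position": TCP position; "ee_rot": TCP orientation; "force": force on the tool from outside, world axes, zero at the start; "ft_torque": the same for the moment, N m; "width": opening from 0.0 (shut) to 1.0 (fully open).
Only numpy, scipy, OpenCV 4.12 (cv2) and the standard library are available. Lean on these libraries where they do the work, as an engineer would, in place of code of your own. Each camera call takes 0.05 s, during which the arm holds its last target.

## Working session

There is one attempt and no reset: what is moved stays moved. The work goes in short steps, Python scripts to look and compute and a tool call to move; the robot and the scene stay as the last step left them, time stands still between calls to the robot, and variables do not carry over. Pictures are saved under pics/ and viewed, and the job is handed in when it is done.

Besides the shell and the picture viewer there is one more tool, called after ">>>" by a JSON object that holds its "name" and its "arguments". arm_command: Moves the arm, as the interface text tells. Its arguments: {"type":"object","properties":{"deltas":{"type":"array","items":{"type":"object","properties":{"xyz":{"type":"array","items":{"type":"number"}},"turn":{"type":"number"},"jaw":{"type":"number"}}}},"force":{"type":"number"}},"required":["deltas"]}

```bash
mkdir -p pics; cat > h.py <<'E'
import numpy as np, cv2
from cell import observe, get_image
def grab(n,tag):
    d=get_image(n); cv2.imwrite(f'pics/{tag}.png',cv2.cvtColor(d['frame'],cv2.COLOR_RGB2BGR)); np.savez(f'pics/{tag}.npz',**{k:np.asarray(v) for k,v in d.items()}); return d
def ray(d,uv):
    uv=np.asarray(uv,float).reshape(-1,1,2)
    p=cv2.undistortPoints(uv,np.asarray(d['camera_matrix'],float),np.asarray(d['distortion'],float)).reshape(-1,2)
    T=np.asarray(d['cam_to_world']); r=np.c_[p[:,0],-p[:,1],-np.ones(len(p))]
    return T[:3,3],r@T[:3,:3].T,r
def onplane(d,uv,z):
    o,r,_=ray(d,uv); return o+r*((z-o[2])/r[:,2])[:,None]
def bydepth(d,uv):
    o,r,_=ray(d,uv); uv=np.asarray(uv,int).reshape(-1,2); dep=d['depth'][uv[:,1],uv[:,0]]
    return o+r*dep[:,None]
E
python3 - <<'E'
from h import *
for n in('side','top','wrist'):
    d=grab(n,n+'0'); print(n,d['camera_matrix'],d['distortion'],d['cam_to_world'].round(3))
print(observe())
E
```

```text
side [[509.07399547   0.         313.91241883]
 [  0.         509.07399547 242.54672235]
 [  0.           0.           1.        ]] [-0.12423061  0.          0.          0.          0.        ] [[ 0.999  0.04  -0.025  0.511]
 [-0.045  0.661 -0.749 -0.9  ]
 [-0.013  0.749  0.662  0.955]
 [ 0.     0.     0.     1.   ]]
top [[478.90096703   0.         316.36635311]
 [  0.         478.90096703 242.59495408]
 [  0.           0.           1.        ]] [-0.04211547  0.          0.          0.          0.        ] [[ 0.009  0.997 -0.078  0.468]
 [-1.     0.012  0.029  0.028]
 [ 0.029  0.077  0.997  0.989]
 [ 0.     0.     0.     1.   ]]
wrist [[345.13702827   0.         318.74802726]
 [  0.         345.13702827 237.36770529]
 [  0.           0.           1.        ]] [-0.04862121  0.          0.          0.          0.        ] [[ 0.385 -0.885 -0.261  0.169]
 [ 0.923  0.369  0.111  0.606]
 [-0.002 -0.283  0.959  0.384]
 [ 0.     0.     0.     1.   ]]
{'clock': 0.15, 'joints': array([-1.27957065,  0.43504807,  0.0249732 ,  1.5738589 , -0.01161741,
        1.13402202, -0.07512931]), 'dq': array([ 0.00157188, -0.00299691,  0.00013157, -0.00282787, -0.00096525,
        0.00073865,  0.00079253]), 'joint_efforts': array([ 1.24932878e-03, -6.68266296e+01,  9.85578373e-01, -3.14691317e+01,
       -6.05832785e-02,  3.93900520e-02,  6.84136285e-05]), 'position': array([0.2397176 , 0.5767856 , 0.22614577]), 'ee_rot': array([-6.14762585e-01, -3.08071075e+00,  1.85784596e-03]), 'force': array([ 0.46588986, -0.33264085,  1.92435798]), 'ft_torque': array([ 0.01060849, -0.06077996,  0.01724519]), 'width': 0.9975507309003199}
```

View pics/top0.png

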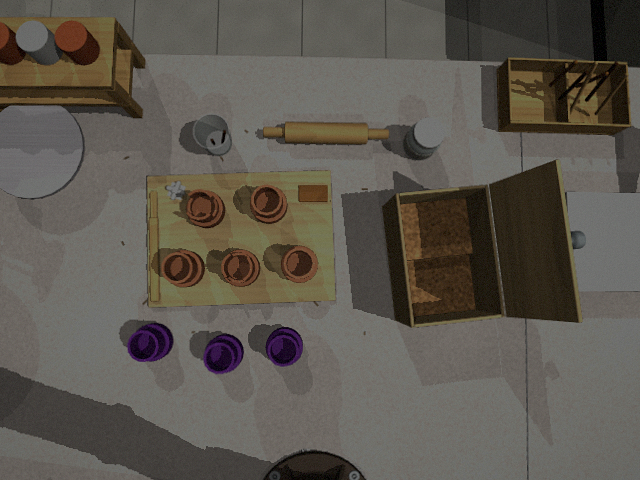

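View pics/side0.png

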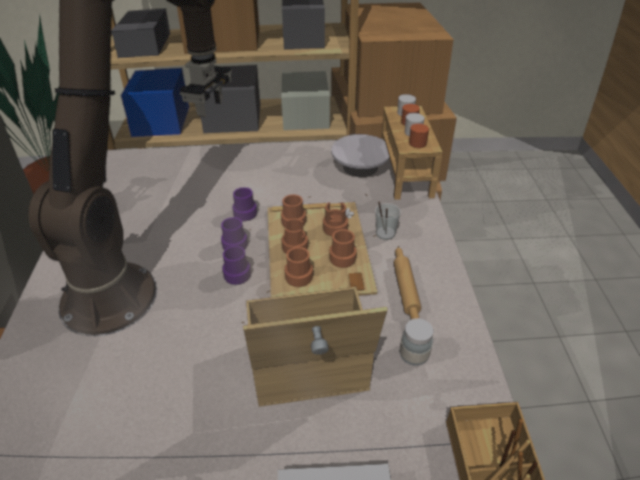

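View pics/wrist0.png

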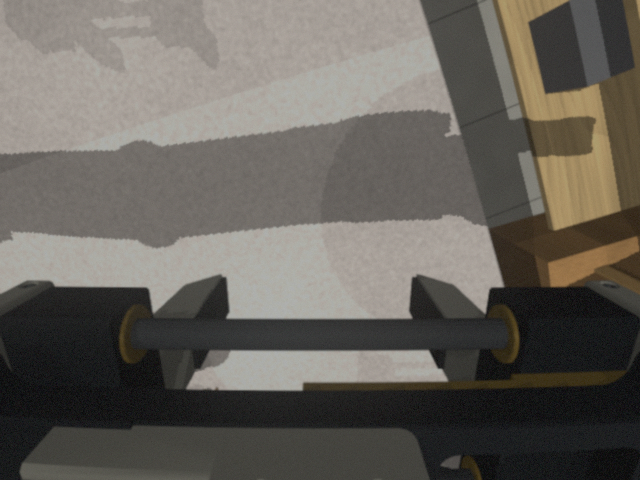

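```bash
python3 - <<'E'
import cv2,numpy as np
i=cv2.imread('pics/top0.png')
c=i[160:310,140:345]; cv2.imwrite('pics/crop_board.png',cv2.resize(np.clip(c*1.6,0,255).astype('uint8'),None,fx=3.9,fy=3.9,interpolation=cv2.INTER_CUBIC))
d=dict(np.load('pics/top0.npz')); z=d['depth']; print(z[160:310:30,140:600:30].round(3))
from h import *
for u,v in [(437,225),(425,220),(455,240),(415,275),(445,285),(470,300),(410,210),(240,290),(320,240),(190,290),(180,380),(500,400)]:
    uu,vv=np.meshgrid(np.arange(u-3,u+4),np.arange(v-3,v+4)); p=bydepth(d,np.c_[uu.ravel(),vv.ravel()]); print((u,v),np.median(p,0).round(4),p[:,2].std().round(4))
E
```

```text
[[0.996 0.999 1.    1.001 1.003 1.004 1.008 1.011 1.014 1.011 1.015 1.016
  1.022 1.022 1.023 1.026]
 [0.99  0.973 0.901 0.985 0.921 0.988 0.986 1.005 1.006 1.007 0.855 0.879
  0.827 0.754 0.692 1.022]
 [0.986 0.976 0.909 0.982 0.949 0.983 0.983 0.997 1.    0.951 0.953 0.95
  0.834 0.761 0.699 0.948]
 [0.983 0.972 0.975 0.973 0.978 0.944 0.981 0.995 0.997 0.948 0.95  0.948
  0.843 0.769 0.702 0.941]
 [0.978 0.889 0.967 0.935 0.974 0.946 0.976 0.99  0.991 0.965 0.971 0.968
  0.847 0.772 0.707 0.942]]
(437, 225) [ 0.5784 -0.2392  0.0496] 0.1859
(425, 220) [ 0.5884 -0.2153  0.0493] 0.1329
(455, 240) [ 0.5491 -0.275   0.0499] 0.0017
(415, 275) [ 0.4792 -0.1999  0.0259] 0.1362
(445, 285) [ 0.4594 -0.2612  0.026 ] 0.0017
(470, 300) [ 0.4296 -0.3128  0.0252] 0.0018
(410, 210) [ 0.6081 -0.185   0.0493] 0.0018
(240, 290) [0.4456 0.1539 0.0108] 0.1383
(320, 240) [ 0.5492 -0.0074  0.0106] 0.0018
(190, 290) [0.4445 0.2549 0.0102] 0.0014
(180, 380) [ 0.2621  0.2737 -0.0015] 0.0019
(500, 400) [ 0.2226 -0.3825 -0.0011] 0.0019
```

View pics/crop_board.png

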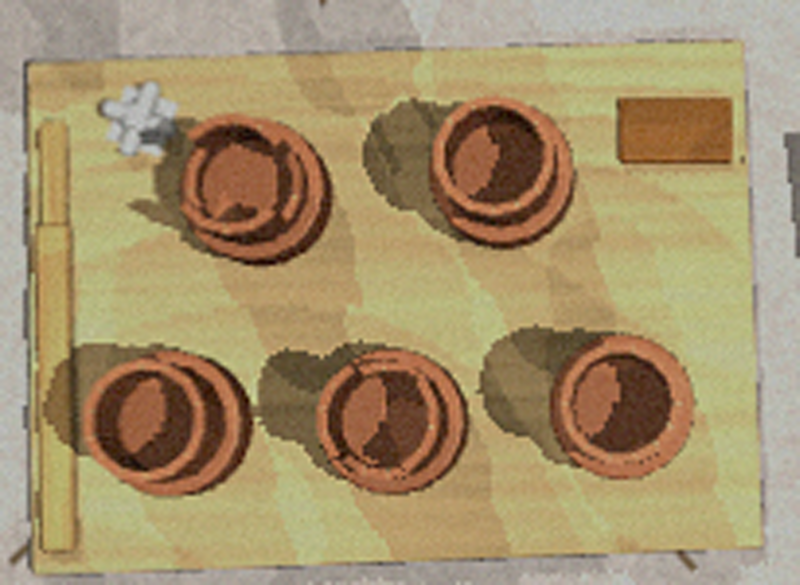

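```bash
python3 - <<'E'
from h import *
from scipy.optimize import least_squares
d=dict(np.load('pics/top0.npz'))
i=cv2.imread('pics/top0.png')
t=[]
for (u,v) in [(204,206),(241,267)]:
    c=np.clip(i[v-26:v+26,u-26:u+26]*1.7,0,255).astype('uint8'); t.append(cv2.resize(c,(390,390),interpolation=cv2.INTER_CUBIC))
cv2.imwrite('pics/crop_rej.png',np.hstack(t))
for nm,(u,v) in dict(UL=(204,206),UR=(268,203),LL=(180,268),LM=(241,267),LR=(299,264)).items():
    uu,vv=np.meshgrid(np.arange(u-28,u+29),np.arange(v-28,v+29)); p=bydepth(d,np.c_[uu.ravel(),vv.ravel()])
    c0=onplane(d,[[u,v]],.092)[0]
    m=(np.linalg.norm(p[:,:2]-c0[:2],axis=1)<.048)
    p=p[m]
    def fit(q,r):
        f=lambda c:np.linalg.norm(q[:,:2]-c,axis=1)-r
        return least_squares(f,np.median(q[:,:2],0),loss='soft_l1',f_scale=.002)
    top=p[(p[:,2]>.084)&(p[:,2]<.099)]
    s=fit(top,.0265)
    foot=p[(p[:,2]>.038)&(p[:,2]<.050)]; 
    rr=np.linalg.norm(foot[:,:2]-s.x,axis=1); foot=foot[rr>.029]
    s2=fit(foot,.033) if len(foot)>5 else None
    a=np.degrees(np.arctan2(*(top[:,:2]-s.x).T[::-1]))
    print(nm,s.x.round(4),np.abs(s.fun).mean().round(4),'foot',None if s2 is None else s2.x.round(4),len(top),'z',np.median(top[:,2]).round(4))
    print(np.histogram(a,36,(-180,180))[0])
    b=a*2; # gap axis: doubled-angle mean of rim -> jaw axis
    print('rim axis deg',np.degrees(np.angle(np.exp(1j*np.radians(b)).mean()))/2,abs(np.exp(1j*np.radians(b)).mean()))
E
```

```text
UL [0.6077 0.2247] 0.0014 foot [0.6077 0.2248] 165 z 0.0901
[ 7  9  7  8 10  0  0  0  0  0  0  0  7  6  7  6  8  7  9  7 10  9  9  0
  0  0  0  0  0  0  4  7  7  8  6  7]
rim axis deg 0.532105591451679 0.5057876433902557
UR [0.6183 0.098 ] 0.0014 foot [0.6184 0.0978] 269 z 0.0903
[9 7 8 8 8 6 8 8 7 8 6 6 7 7 8 8 9 7 8 8 8 7 8 8 8 8 8 6 8 6 7 6 8 8 7 7]
rim axis deg 20.486604108277003 0.031171158923247257
LL [0.4881 0.2624] 0.0015 foot [0.4879 0.2624] 286 z 0.0902
[ 7  9  6  7  8  9  8  9  8  8 10  8  9  7  7  8  7  5  9  7  7  9  8  8
  9  7 10  7 10  8  8 11  6  7  8  7]
rim axis deg 88.47124221513049 0.0547659673343583
LM [0.4906 0.1509] 0.0015 foot [0.4905 0.1512] 167 z 0.0903
[ 0  0  2  7  7  7  8  8  9  6  7  7  8  3  0  0  0  0  0  0  1  8  7  7
 10  8  7 10  9  9  9  3  0  0  0  0]
rim axis deg 82.55067516149833 0.5291859855309137
LR [0.4989 0.0346] 0.0013 foot [0.4996 0.0348] 249 z 0.0907
[9 6 7 6 7 7 7 6 6 9 5 8 8 5 7 7 7 6 9 6 7 7 7 7 7 7 6 8 6 8 7 7 7 7 7 6]
rim axis deg -18.704915781442093 0.008079343670283332
```

View pics/crop_rej.png

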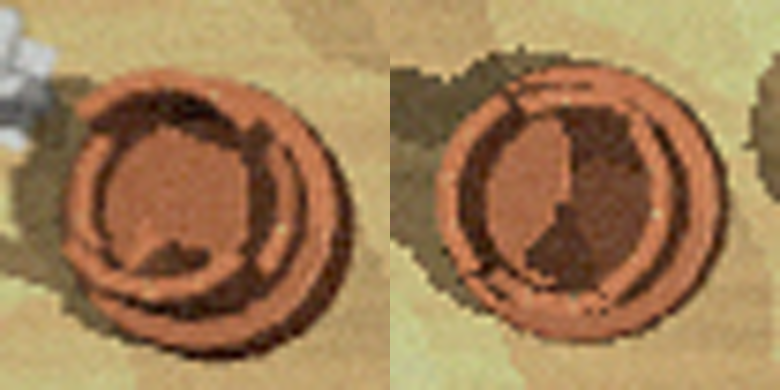

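```bash
python3 - <<'E'
from h import *
d=dict(np.load('pics/top0.npz'))
uu,vv=np.meshgrid(np.arange(380,600),np.arange(150,335)); uv=np.c_[uu.ravel(),vv.ravel()]; p=bydepth(d,uv)
m=abs(p[:,2]-.149)<.006; q=p[m]; uvq=uv[m]
# largest component
im=np.zeros((480,640),'uint8'); im[uvq[:,1],uvq[:,0]]=255; n,l,s,c=cv2.connectedComponentsWithStats(im); k=1+np.argmax(s[1:,4]); print(s[1:,:])
q=p[m][l[uvq[:,1],uvq[:,0]]==k]
r=cv2.minAreaRect((q[:,:2]*1000).astype(np.float32)); print(r, cv2.boxPoints(r).round(1))
# pads
for nm,(a,b) in dict(far=((0.50,.64),(-.30,-.2)),near=((.38,.48),(-.30,-.2))).items():
    pass
lid=p[(p[:,2]>.17)]; print('lid n',len(lid),lid.min(0),lid.max(0))
A=lid[:,:3]; c=A.mean(0); w,V=np.linalg.eigh(np.cov((A-c).T)); print('lid normal',V[:,0],c, w)
pad=p[(p[:,2]<.07)&(p[:,2]>.015)]
pp=pad[(pad[:,1]<-.17)&(pad[:,1]>-.33)&(pad[:,0]>.36)&(pad[:,0]<.65)]
print(np.histogram(pp[:,2],np.arange(.015,.07,.002)))
# boundary x
for x in np.arange(.44,.58,.01):
    g=pp[abs(pp[:,0]-x)<.005]; print(x.round(3),len(g),np.median(g[:,2]).round(4))
E
```

```text
[[ 489  183    5   27   42]
 [ 395  184  113  144 1794]
 [ 493  211    4   23   37]
 [ 504  276    1    1    1]]
((514.6897583007812, -235.5372314453125), (241.36448669433594, 173.80918884277344), 6.519563674926758) [[ 384.9 -162.9]
 [ 404.7 -335.6]
 [ 644.5 -308.2]
 [ 624.7 -135.5]]
lid n 10591 [ 0.4065822  -0.40086598  0.17000689] [0.64873584 0.02809072 0.9888595 ]
lid normal [-0.09642277  0.91964764 -0.38072413] [ 0.52464013 -0.33699765  0.26645631] [0.00077761 0.00455323 0.01230459]
(array([  10,   10,   25,  264, 1089, 1466,  657,  104,   26,   27,   31,
         27,   35,   47,   54,  334, 1247, 1638,  609,  114,   62,   54,
         60,   61,   52,   65,   60]), array([0.015, 0.017, 0.019, 0.021, 0.023, 0.025, 0.027, 0.029, 0.031,
       0.033, 0.035, 0.037, 0.039, 0.041, 0.043, 0.045, 0.047, 0.049,
       0.051, 0.053, 0.055, 0.057, 0.059, 0.061, 0.063, 0.065, 0.067,
       0.069]))
0.44 353 0.0257
0.45 355 0.0258
0.46 352 0.0258
0.47 353 0.0259
0.48 354 0.0259
0.49 360 0.0258
0.5 358 0.0258
0.51 375 0.0263
0.52 354 0.0488
0.53 358 0.0494
0.54 360 0.0495
0.55 352 0.0494
0.56 354 0.0495
0.57 355 0.0496
```

```bash
cat >> h.py <<'E'
from scipy.spatial.transform import Rotation as Ro
def plan(t,jaw=None):
    s=observe(); R=Ro.from_rotvec(s['ee_rot']).as_matrix(); p=s['position']
    a=np.degrees(np.arctan2(R[1,1],R[0,1]))
    dl=R.T@(np.array(t)-p)*100
    print('t',round(s['clock'],2),'pos',p.round(4),'jaw',a.round(1),'tilt',R[:,2].round(3),'w',s['width'].round(3)*92,'F',s['force'].round(1))
    print(' delta cm',dl.round(2),'turn',None if jaw is None else round(a-jaw,1))
E
python3 - <<'E'
from h import *
plan([.608,.225,.18],-5)
d=dict(np.load('pics/top0.npz'))
for uv in [(212,135),(225,140),(205,125)]: print(uv,bydepth(d,[uv]).round(3))
E
```

```text
Traceback (most recent call last):
  File "h.py", line 20, in plan
    print('t',round(s['clock'],2),'pos',p.round(4),'jaw',a.round(1),'tilt',R[:,2].round(3),'w',s['width'].round(3)*92,'F',s['force'].round(1))
                                                                                               ^^^^^^^^^^^^^^^^
AttributeError: 'float' object has no attribute 'round'
```

```bash
sed -i "s/s\['width'\].round(3)\*92/round(s['width']*92,1)/" h.py
python3 - <<'E'
from h import *
plan([.608,.225,.18],-5)
d=dict(np.load('pics/top0.npz'))
for uv in [(212,135),(225,140),(205,125)]: print(uv,bydepth(d,[uv]).round(3))
E
```

```text
t 0.15 pos [0.2397 0.5768 0.2261] jaw 67.4 tilt [-0.    -0.001 -1.   ] w 91.8 F [ 0.5 -0.3  1.9]
 delta cm [-47.51 -18.34   4.64] turn 72.4
(212, 135) [[0.768 0.22  0.005]]
(225, 140) [[0.735 0.181 0.08 ]]
(205, 125) [[0.774 0.226 0.051]]
```

>>> {"name": "arm_command", "arguments": {"deltas": [{"xyz":[-47.5,-18.3,1],"turn":72.4,"jaw":30},{"xyz":[-47.5,-18.3,1],"turn":72.4,"jaw":30},{"xyz":[-47.5,-18.3,1],"turn":72.4,"jaw":30},{"xyz":[-47.5,-18.3,1],"turn":72.4,"jaw":30},{"xyz":[-47.5,-18.3,1],"turn":72.4,"jaw":30}]}}

```text
clock: 0.57
position: [0.3915, 0.4316, 0.2224]
ee_rot: [1.54, 2.738, -0.001]
force: [0.7, 0.4, -0.3]
width: 0.883
```

```bash
python3 -c "
from h import *
plan([.608,.225,.18],-5)"
```

```text
t 0.57 pos [0.3915 0.4316 0.2224] jaw 31.3 tilt [-0.    -0.001 -1.   ] w 81.2 F [ 0.7  0.4 -0.3]
 delta cm [-28.9    7.77   4.25] turn 36.3
```

>>> {"name": "arm_command", "arguments": {"deltas": [{"xyz":[-28.9,7.8,2],"turn":36.3},{"xyz":[-28.9,7.8,2],"turn":36.3},{"xyz":[-28.9,7.8,2],"turn":36.3},{"xyz":[-28.9,7.8,2],"turn":36.3},{"xyz":[-28.9,7.8,2],"turn":36.3}]}}

```text
schema error: expected keys xyz, turn, jaw
```

```bash
python3 -c "
from h import *
plan([.608,.225,.15],-5)"
```

```text
t 0.57 pos [0.3915 0.4316 0.2224] jaw 31.3 tilt [-0.    -0.001 -1.   ] w 81.2 F [ 0.7  0.4 -0.3]
 delta cm [-28.9    7.78   7.25] turn 36.3
```

>>> {"name": "arm_command", "arguments": {"deltas": [{"xyz":[-28.9,7.8,2],"turn":36.3,"jaw":35},{"xyz":[-28.9,7.8,2],"turn":36.3,"jaw":35},{"xyz":[-28.9,7.8,2],"turn":36.3,"jaw":35},{"xyz":[-28.9,7.8,2],"turn":36.3,"jaw":35},{"xyz":[-28.9,7.8,2],"turn":36.3,"jaw":35}]}}

```text
clock: 0.98
position: [0.5418, 0.288, 0.2086]
ee_rot: [2.307, 2.132, -0.001]
force: [1.6, 0.3, 1.2]
width: 0.865
```

```bash
python3 -c "
from h import *
plan([.608,.225,.15],-5)"
```

```text
t 0.98 pos [0.5418 0.288  0.2086] jaw -4.5 tilt [-0.    -0.001 -1.   ] w 79.6 F [1.6 0.3 1.2]
 delta cm [-5.76  7.1   5.86] turn 0.5
```

>>> {"name": "arm_command", "arguments": {"deltas": [{"xyz":[-5.8,7.1,3],"turn":0.5,"jaw":35},{"xyz":[-5.8,7.1,5.8],"turn":0.5,"jaw":35},{"xyz":[-5.8,7.1,5.8],"turn":0.5,"jaw":35},{"xyz":[-5.8,7.1,5.8],"turn":0.5,"jaw":35},{"xyz":[-5.8,7.1,5.8],"turn":0.5,"jaw":35}]}}

```text
clock: 1.4
position: [0.6078, 0.2227, 0.1491]
ee_rot: [2.32, 2.119, -0.006]
force: [-1.2, 1.1, -0.5]
width: 0.866
```

```bash
python3 -c "
from h import *
plan([.608,.225,.074],-5)
grab('wrist','w1');grab('side','s1')"
```

```text
t 1.4 pos [0.6078 0.2227 0.1491] jaw -5.2 tilt [-0.003 -0.002 -1.   ] w 79.6 F [-1.2  1.1 -0.5]
 delta cm [0.25 0.02 7.51] turn -0.2
```

View pics/w1.png

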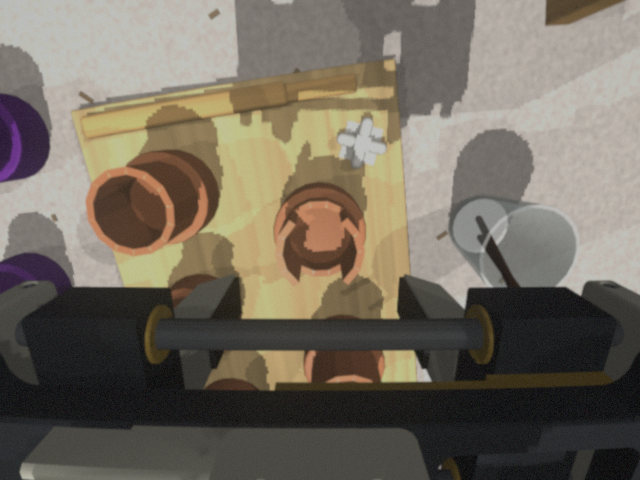

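View pics/s1.png

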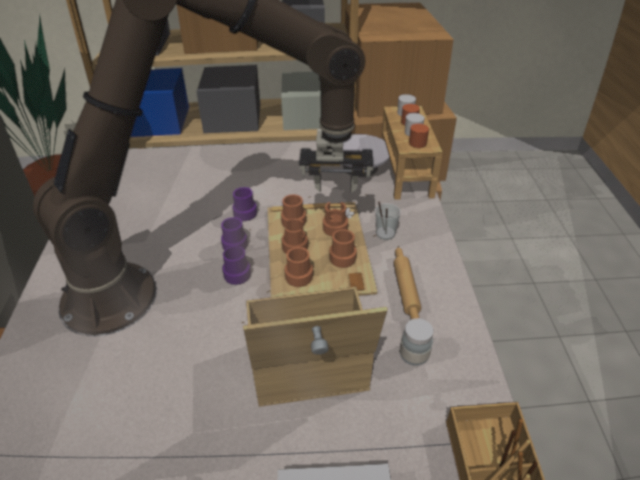

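>>> {"name": "arm_command", "arguments": {"deltas": [{"xyz":[0.25,0,2.5],"turn":0,"jaw":35},{"xyz":[0.25,0,5],"turn":0,"jaw":35},{"xyz":[0.25,0,7],"turn":0,"jaw":35},{"xyz":[0.25,0,7.5],"turn":0,"jaw":35},{"xyz":[0.25,0,7.5],"turn":0,"jaw":35}], "force": 25}}

```text
clock: 1.92
position: [0.6063, 0.2298, 0.0754]
ee_rot: [-2.312, -2.125, 0.003]
force: [0.2, 0.4, 1.0]
width: 0.865
```

```bash
python3 -c "
from h import *
plan([.608,.225,.074],-5)"
```

```text
t 1.92 pos [0.6063 0.2298 0.0754] jaw -4.8 tilt [-0.002  0.    -1.   ] w 79.5 F [0.2 0.4 1. ]
 delta cm [-0.46  0.21  0.14] turn 0.2
```

>>> {"name": "arm_command", "arguments": {"deltas": [{"xyz":[-0.4,0.2,0.1],"turn":0.2,"jaw":35},{"xyz":[-0.4,0.2,0.1],"turn":0.2,"jaw":35},{"xyz":[-0.4,0.2,0.1],"turn":0.2,"jaw":35}]}}

```text
clock: 2.17
position: [0.6089, 0.2258, 0.076]
ee_rot: [-2.316, -2.121, -0.001]
force: [-0.3, 0.6, -0.7]
width: 0.862
```

```bash
python3 -c "
from h import *
plan([.608,.225,.074],-5)"
```

```text
t 2.17 pos [0.6089 0.2258 0.076 ] jaw -5.0 tilt [-0.     0.001 -1.   ] w 79.3 F [-0.3  0.6 -0.7]
 delta cm [-0.09 -0.08  0.2 ] turn -0.0
```

>>> {"name": "arm_command", "arguments": {"deltas": [{"xyz":[-0.1,-0.1,0.3],"turn":0,"jaw":35},{"xyz":[-0.1,-0.1,0.3],"turn":0,"jaw":110},{"xyz":[-0.1,-0.1,0.3],"turn":0,"jaw":130},{"xyz":[-0.1,-0.1,0.3],"turn":0,"jaw":150},{"xyz":[-0.1,-0.1,0.3],"turn":0,"jaw":150}], "force": 25}}

```text
clock: 2.58
position: [0.608, 0.2249, 0.0731]
ee_rot: [-2.317, -2.121, -0.002]
force: [0.1, -1.0, 0.5]
width: 0.634
```

```bash
python3 -c "
from h import *
plan([.608,.225,.074],-5);print(observe()['ft_torque'])"
```

```text
t 2.58 pos [0.608  0.2249 0.0731] jaw -5.1 tilt [ 0.     0.001 -1.   ] w 58.3 F [ 0.1 -1.   0.5]
 delta cm [ 0.01 -0.   -0.09] turn -0.1
[-0.07444017  0.185173    0.04517149]
```

>>> {"name": "arm_command", "arguments": {"deltas": [{"xyz":[0,0,0],"turn":0,"jaw":170},{"xyz":[0,0,-1],"turn":0,"jaw":170},{"xyz":[0,0,-4],"turn":0,"jaw":170},{"xyz":[0,0,-7],"turn":0,"jaw":170},{"xyz":[0,0,-10],"turn":0,"jaw":170}], "force": 30}}

```text
clock: 3.0
position: [0.6074, 0.2244, 0.1743]
ee_rot: [-2.317, -2.12, 0.001]
force: [0.6, -0.5, -1.9]
width: 0.632
```

>>> {"name": "arm_command", "arguments": {"deltas": [{"xyz":[0,0,-3],"turn":0,"jaw":170},{"xyz":[0,0,-6],"turn":0,"jaw":170},{"xyz":[0,0,-8],"turn":0,"jaw":170},{"xyz":[0,0,-8],"turn":0,"jaw":170}]}}

```text
clock: 3.33
position: [0.6095, 0.2247, 0.2597]
ee_rot: [2.317, 2.12, 0.01]
force: [0.8, -0.3, -2.5]
width: 0.634
```

```bash
python3 -c "
from h import *
plan([.462,-.241,.25],6.5);print(observe()['ft_torque'])
grab('side','s2');grab('wrist','w2')
i=cv2.imread('pics/s2.png');j=cv2.imread('pics/w2.png')
cv2.imwrite('pics/c2.png',np.hstack([cv2.resize(i[80:280,230:430],(400,400)),cv2.resize(j[100:400,150:450],(400,400))]))"
```

```text
t 3.33 pos [0.6095 0.2247 0.2597] jaw -5.1 tilt [ 0.006  0.003 -1.   ] w 58.4 F [ 0.8 -0.3 -2.5]
 delta cm [-47.69 -10.57   0.73] turn -11.6
[-0.11015418 -0.02694318  0.04806843]
```

View pics/c2.png

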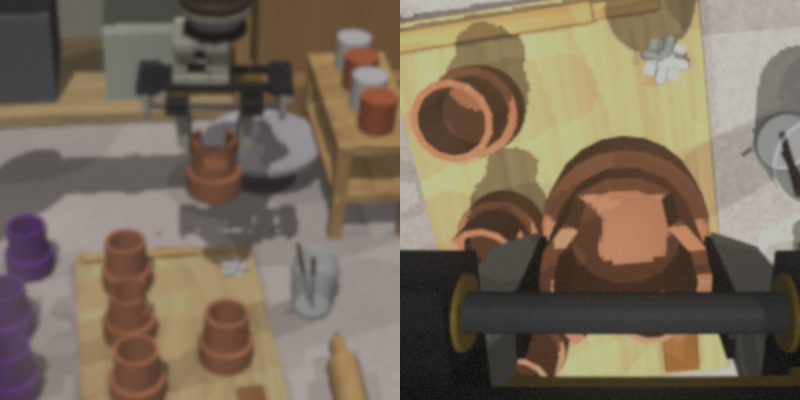

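>>> {"name": "arm_command", "arguments": {"deltas": [{"xyz":[-3,-0.7,0],"turn":-1,"jaw":170},{"xyz":[-6.5,-1.5,0],"turn":-3,"jaw":170},{"xyz":[-10,-2.2,0],"turn":-5,"jaw":170},{"xyz":[-13.5,-3,0],"turn":-7,"jaw":170},{"xyz":[-17,-3.8,0],"turn":-9,"jaw":170}]}}

```text
clock: 3.85
position: [0.5523, 0.0568, 0.2523]
ee_rot: [-2.139, -2.296, 0.005]
force: [0.2, -0.6, -3.4]
width: 0.635
```

```bash
python3 -c "
from h import *
plan([.462,-.241,.25],6.5)"
```

```text
t 3.85 pos [0.5523 0.0568 0.2523] jaw 4.1 tilt [-0.004 -0.    -1.   ] w 58.5 F [ 0.2 -0.6 -3.4]
 delta cm [-29.07 -11.12   0.28] turn -2.4
```

>>> {"name": "arm_command", "arguments": {"deltas": [{"xyz":[-3.5,-1.3,0],"turn":-1,"jaw":170},{"xyz":[-7,-2.7,0],"turn":-2,"jaw":170},{"xyz":[-10.5,-4,0],"turn":-2.4,"jaw":170},{"xyz":[-14,-5.4,0],"turn":-2.4,"jaw":170},{"xyz":[-17.5,-6.7,0],"turn":-2.4,"jaw":170}]}}

```text
clock: 4.27
position: [0.4956, -0.1237, 0.2508]
ee_rot: [-2.089, -2.339, 0.008]
force: [0.4, -0.3, -3.9]
width: 0.633
```

```bash
python3 -c "
from h import *
plan([.462,-.241,.25],6.5)"
```

```text
t 4.27 pos [ 0.4956 -0.1237  0.2508] jaw 6.5 tilt [-0.008  0.    -1.   ] w 58.3 F [ 0.4 -0.3 -3.9]
 delta cm [-11.28  -4.66   0.11] turn -0.0
```

>>> {"name": "arm_command", "arguments": {"deltas": [{"xyz":[-3.5,-1.5,0],"turn":0,"jaw":170},{"xyz":[-7,-3,0],"turn":0,"jaw":170},{"xyz":[-10,-4.2,0],"turn":0,"jaw":170},{"xyz":[-11.3,-4.7,0],"turn":0,"jaw":170},{"xyz":[-11.3,-4.7,0],"turn":0,"jaw":170}]}}

```text
clock: 4.68
position: [0.4586, -0.2452, 0.2496]
ee_rot: [-2.095, -2.331, 0.013]
force: [-0.0, 0.2, -4.3]
width: 0.637
```

```bash
python3 -c "
from h import *
plan([.462,-.241,.25],6.5)
grab('top','t3');grab('side','s3');grab('wrist','w3')
plan([.462,-.241,.12],6.5)"
```

```text
t 4.68 pos [ 0.4586 -0.2452  0.2496] jaw 6.1 tilt [-0.011 -0.001 -1.   ] w 58.6 F [-0.   0.2 -4.3]
 delta cm [ 0.38  0.38 -0.05] turn -0.4
t 4.83 pos [ 0.4611 -0.24    0.2497] jaw 6.5 tilt [-0.01   0.001 -1.   ] w 58.7 F [-0.1  1.3 -3.1]
 delta cm [-0.14  0.2  12.97] turn -0.0
```

View pics/t3.png

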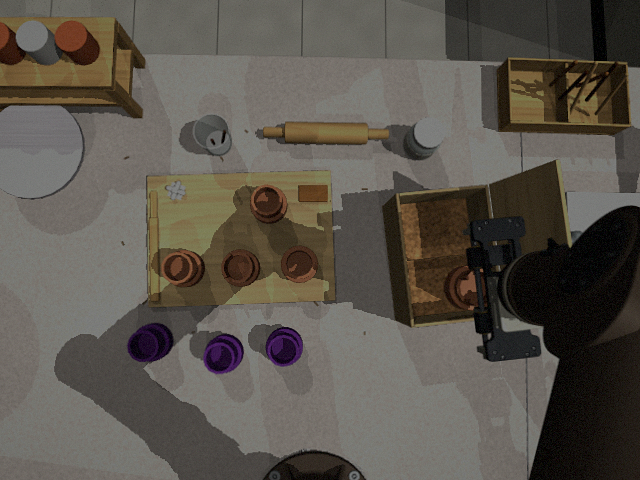

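View pics/w3.png

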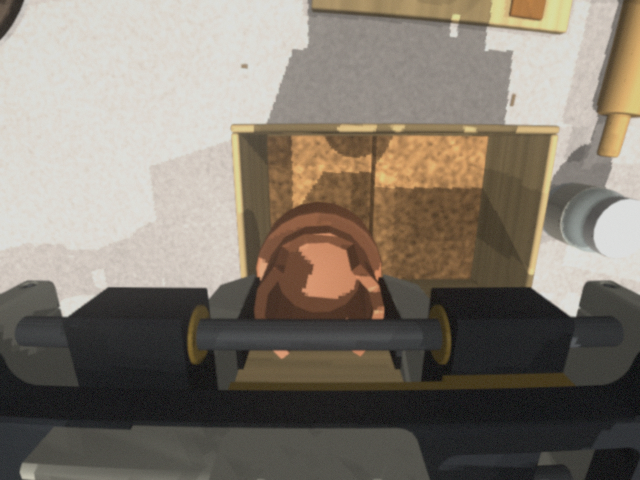

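View pics/s3.png

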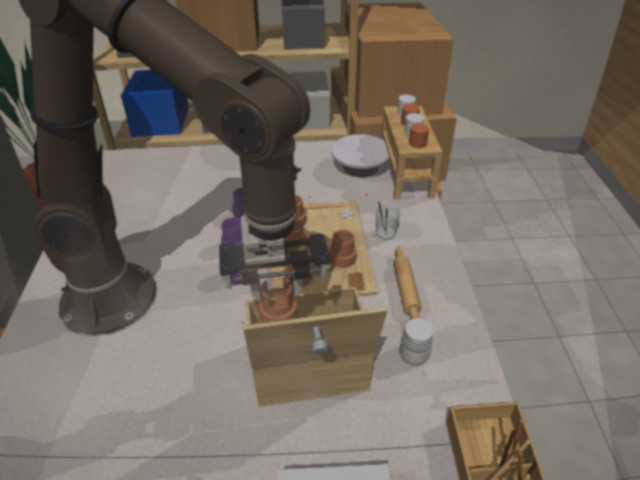

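>>> {"name": "arm_command", "arguments": {"deltas": [{"xyz":[-0.1,0.2,2.5],"turn":0,"jaw":170},{"xyz":[-0.1,0.2,5],"turn":0,"jaw":170},{"xyz":[-0.1,0.2,7.5],"turn":0,"jaw":170},{"xyz":[-0.1,0.2,9],"turn":0,"jaw":170},{"xyz":[-0.1,0.2,9],"turn":0,"jaw":170}]}}

```text
clock: 5.25
position: [0.4606, -0.2377, 0.1561]
ee_rot: [-2.079, -2.335, 0.012]
force: [-0.8, 0.4, -2.1]
width: 0.638
```

```bash
python3 -c "
from h import *
plan([.462,-.241,.1],6.5)"
```

```text
t 5.25 pos [ 0.4606 -0.2377  0.1561] jaw 6.7 tilt [-0.016  0.004 -1.   ] w 58.7 F [-0.8  0.4 -2.1]
 delta cm [-0.38  0.19  5.61] turn 0.2
```

>>> {"name": "arm_command", "arguments": {"deltas": [{"xyz":[-0.3,0.2,1],"turn":0.2,"jaw":170},{"xyz":[-0.3,0.2,2],"turn":0.2,"jaw":170},{"xyz":[-0.3,0.2,3],"turn":0.2,"jaw":170},{"xyz":[-0.3,0.2,4],"turn":0.2,"jaw":170},{"xyz":[-0.3,0.2,4.4],"turn":0.2,"jaw":170}]}}

```text
clock: 5.67
position: [0.4618, -0.2398, 0.1107]
ee_rot: [-2.082, -2.331, 0.013]
force: [-0.3, 0.9, -3.3]
width: 0.632
```

>>> {"name": "arm_command", "arguments": {"deltas": [{"xyz":[0,0,0],"turn":0,"jaw":170},{"xyz":[0,0,0],"turn":0,"jaw":170}]}}

```text
clock: 5.83
position: [0.4616, -0.2398, 0.1105]
ee_rot: [-2.082, -2.33, 0.013]
force: [-0.4, -0.3, -3.3]
width: 0.636
```

```bash
python3 -c "
from h import *
plan([.462,-.241,.0885],6.5)"
```

```text
t 5.83 pos [ 0.4616 -0.2398  0.1105] jaw 6.5 tilt [-0.018  0.005 -1.   ] w 58.5 F [-0.4 -0.3 -3.3]
 delta cm [-0.14  0.07  2.2 ] turn -0.0
```

>>> {"name": "arm_command", "arguments": {"deltas": [{"xyz":[-0.1,0.1,0.5],"turn":0,"jaw":170},{"xyz":[-0.1,0.1,1.0],"turn":0,"jaw":170},{"xyz":[-0.1,0.1,1.4],"turn":0,"jaw":170},{"xyz":[-0.1,0.1,1.7],"turn":0,"jaw":170},{"xyz":[-0.1,0.1,1.9],"turn":0,"jaw":170}]}}

```text
clock: 6.25
position: [0.4621, -0.2405, 0.091]
ee_rot: [-2.081, -2.33, 0.014]
force: [0.2, -0.1, -3.2]
width: 0.633
```

```bash
python3 -c "
from h import *
plan([.462,-.241,.0885],6.5)"
```

```text
t 6.25 pos [ 0.4621 -0.2405  0.091 ] jaw 6.5 tilt [-0.019  0.005 -1.   ] w 58.3 F [ 0.2 -0.1 -3.2]
 delta cm [-0.05 -0.01  0.25] turn -0.0
```

>>> {"name": "arm_command", "arguments": {"deltas": [{"xyz":[0,0,0.1],"turn":0,"jaw":170},{"xyz":[0,0,0.2],"turn":0,"jaw":170},{"xyz":[0,0,0.25],"turn":0,"jaw":170},{"xyz":[0,0,0.25],"turn":0,"jaw":170}]}}

```text
clock: 6.58
position: [0.462, -0.2405, 0.0885]
ee_rot: [-2.081, -2.33, 0.014]
force: [0.1, 0.4, -2.3]
width: 0.636
```

>>> {"name": "arm_command", "arguments": {"deltas": [{"xyz":[0,0,0.05],"turn":0,"jaw":170},{"xyz":[0,0,0.1],"turn":0,"jaw":170},{"xyz":[0,0,0.1],"turn":0,"jaw":170}]}}

```text
clock: 6.83
position: [0.4621, -0.2406, 0.0877]
ee_rot: [-2.082, -2.33, 0.013]
force: [-0.3, 0.0, 0.5]
width: 0.635
```

```bash
python3 -c "
from h import *
plan([.462,-.241,.0885],6.5)"
```

```text
t 6.83 pos [ 0.4621 -0.2406  0.0877] jaw 6.5 tilt [-0.018  0.005 -1.   ] w 58.4 F [-0.3  0.   0.5]
 delta cm [-0.04 -0.02 -0.08] turn -0.0
```

>>> {"name": "arm_command", "arguments": {"deltas": [{"xyz":[0,0,0.05],"turn":0,"jaw":170},{"xyz":[0,0,0.05],"turn":0,"jaw":90},{"xyz":[0,0,0.05],"turn":0,"jaw":80},{"xyz":[0,0,0.05],"turn":0,"jaw":68},{"xyz":[0,0,0.05],"turn":0,"jaw":68}]}}

```text
clock: 7.25
position: [0.4631, -0.2407, 0.0875]
ee_rot: [-2.082, -2.332, 0.012]
force: [2.1, -0.0, 3.0]
width: 0.725
```

```bash
python3 -c "
from h import *
plan([.462,-.241,.0885],6.5)
grab('wrist','w4')"
```

```text
t 7.25 pos [ 0.4631 -0.2407  0.0875] jaw 6.5 tilt [-0.017  0.004 -1.   ] w 66.7 F [ 2.1 -0.   3. ]
 delta cm [-0.01 -0.11 -0.1 ] turn -0.0
```

View pics/w4.png

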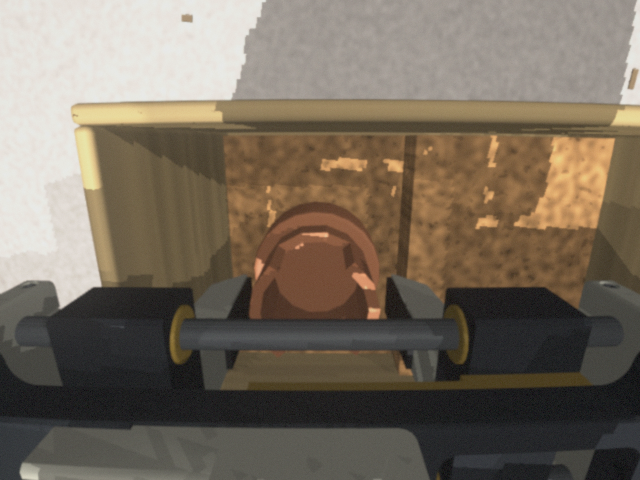

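>>> {"name": "arm_command", "arguments": {"deltas": [{"xyz":[0,0,-0.1],"turn":0,"jaw":72},{"xyz":[0,0,-0.3],"turn":0,"jaw":72},{"xyz":[0,0,-0.6],"turn":0,"jaw":72}]}}

```text
clock: 7.55
position: [0.4628, -0.2407, 0.0935]
ee_rot: [-2.082, -2.331, 0.013]
force: [0.1, -0.9, -0.8]
width: 0.719
```

```bash
python3 -c "
from h import *
plan([.462,-.241,.12],6.5)"
```

```text
t 7.55 pos [ 0.4628 -0.2407  0.0935] jaw 6.5 tilt [-0.018  0.005 -1.   ] w 66.2 F [ 0.1 -0.9 -0.8]
 delta cm [-0.   -0.13 -2.65] turn -0.0
```

>>> {"name": "arm_command", "arguments": {"deltas": [{"xyz":[0,0,-1.5],"turn":0,"jaw":72},{"xyz":[0,0,-4],"turn":0,"jaw":72},{"xyz":[0,0,-8],"turn":0,"jaw":72},{"xyz":[0,0,-12],"turn":0,"jaw":72},{"xyz":[0,0,-14],"turn":0,"jaw":72}]}}

```text
clock: 7.97
position: [0.4662, -0.2425, 0.2379]
ee_rot: [-2.086, -2.333, 0.011]
force: [0.2, -0.3, -0.2]
width: 0.717
```

```bash
python3 -c "
from h import *
plan([.4905,.151,.2],81.5)"
```

```text
t 7.97 pos [ 0.4662 -0.2425  0.2379] jaw 6.4 tilt [-0.014  0.003 -1.   ] w 66.0 F [ 0.2 -0.3 -0.2]
 delta cm [38.81  6.86  3.87] turn -75.1
```

>>> {"name": "arm_command", "arguments": {"deltas": [{"xyz":[38.8,6.9,1],"turn":-75,"jaw":40},{"xyz":[38.8,6.9,1],"turn":-75,"jaw":40},{"xyz":[38.8,6.9,1],"turn":-75,"jaw":35},{"xyz":[38.8,6.9,1],"turn":-75,"jaw":35},{"xyz":[38.8,6.9,1],"turn":-75,"jaw":35}]}}

```text
clock: 8.38
position: [0.4786, -0.0318, 0.2314]
ee_rot: [-1.257, -2.863, 0.005]
force: [0.7, 0.1, -0.3]
width: 0.862
```

```bash
python3 -c "
from h import *
plan([.4905,.151,.17],81.5)"
```

```text
t 8.38 pos [ 0.4786 -0.0318  0.2314] jaw 42.6 tilt [-0.015  0.003 -1.   ] w 79.3 F [ 0.7  0.1 -0.3]
 delta cm [12.57 13.3   6.18] turn -38.9
```

>>> {"name": "arm_command", "arguments": {"deltas": [{"xyz":[12.6,13.3,3],"turn":-39,"jaw":35},{"xyz":[12.6,13.3,3],"turn":-39,"jaw":35},{"xyz":[12.6,13.3,5],"turn":-39,"jaw":35},{"xyz":[12.6,13.3,6.2],"turn":-39,"jaw":35},{"xyz":[12.6,13.3,6.2],"turn":-39,"jaw":35}]}}

```text
clock: 8.8
position: [0.4895, 0.1549, 0.169]
ee_rot: [-0.311, -3.11, -0.004]
force: [0.7, 0.4, -1.1]
width: 0.863
```

>>> {"name": "arm_command", "arguments": {"deltas": [{"xyz":[0,0,0],"turn":-3,"jaw":35},{"xyz":[0,0,0],"turn":-3,"jaw":35}]}}

```text
clock: 8.97
position: [0.4885, 0.1568, 0.168]
ee_rot: [-0.219, -3.116, -0.004]
force: [0.5, -0.7, 0.1]
width: 0.862
```

```bash
python3 -c "
from h import *
grab('wrist','w5')
plan([.4905,.151,.056],81.5)"
```

```text
t 9.02 pos [0.4892 0.155  0.1687] jaw 81.6 tilt [-0.016  0.003 -1.   ] w 79.3 F [ 1.1 -0.2 -0.3]
 delta cm [-0.38 -0.39 11.26] turn 0.1
```

View pics/w5.png

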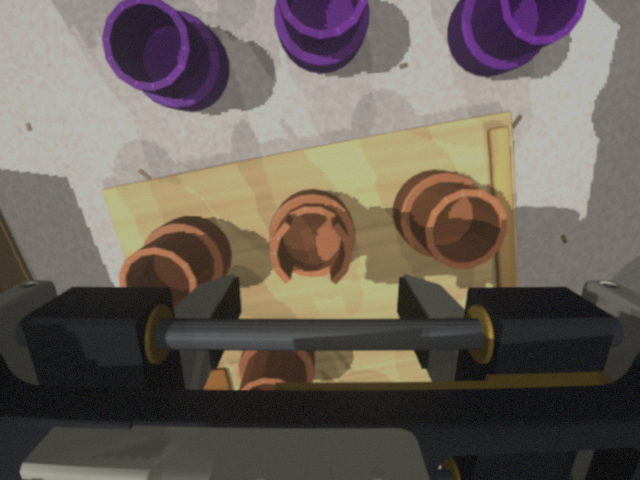

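>>> {"name": "arm_command", "arguments": {"deltas": [{"xyz":[-0.4,-0.4,3],"turn":0,"jaw":35},{"xyz":[-0.4,-0.4,6],"turn":0,"jaw":35},{"xyz":[-0.4,-0.4,8],"turn":0,"jaw":35},{"xyz":[-0.4,-0.4,8],"turn":0,"jaw":35},{"xyz":[-0.4,-0.4,8],"turn":0,"jaw":35}]}}

```text
clock: 9.43
position: [0.4912, 0.1492, 0.0889]
ee_rot: [-0.235, -3.115, -0.001]
force: [0.7, 0.4, -0.0]
width: 0.859
```

```bash
python3 -c "
from h import *
plan([.4905,.151,.056],81.5)"
```

```text
t 9.43 pos [0.4912 0.1492 0.0889] jaw 81.4 tilt [-0.017  0.002 -1.   ] w 79.0 F [ 0.7  0.4 -0. ]
 delta cm [0.04 0.17 3.29] turn -0.1
```

>>> {"name": "arm_command", "arguments": {"deltas": [{"xyz":[0,0.2,1.5],"turn":0,"jaw":35},{"xyz":[0,0.2,2.8],"turn":0,"jaw":35},{"xyz":[0,0.2,3.2],"turn":0,"jaw":35},{"xyz":[0,0.2,3.2],"turn":0,"jaw":35}]}}

```text
clock: 9.77
position: [0.4914, 0.1508, 0.0577]
ee_rot: [-0.238, -3.116, -0.001]
force: [0.4, -0.4, 1.0]
width: 0.864
```

>>> {"name": "arm_command", "arguments": {"deltas": [{"xyz":[0,0,0],"turn":0,"jaw":90},{"xyz":[0,0,0],"turn":0,"jaw":120},{"xyz":[0,0,0],"turn":0,"jaw":150},{"xyz":[0,0,0],"turn":0,"jaw":170},{"xyz":[0,0,0],"turn":0,"jaw":170}], "force": 25}}

```text
clock: 10.18
position: [0.492, 0.151, 0.0585]
ee_rot: [-0.238, -3.117, -0.002]
force: [-0.2, -0.5, 7.3]
width: 0.64
```

```bash
python3 -c "
from h import *
plan([.4905,.151,.056],81.5)"
```

```text
t 10.18 pos [0.492  0.151  0.0585] jaw 81.3 tilt [-0.015  0.003 -1.   ] w 58.9 F [-0.2 -0.5  7.3]
 delta cm [ 0.14 -0.02  0.26] turn -0.2
```

>>> {"name": "arm_command", "arguments": {"deltas": [{"xyz":[0,0,-0.3],"turn":0,"jaw":170},{"xyz":[0,0,-1],"turn":0,"jaw":170},{"xyz":[0,0,-4],"turn":0,"jaw":170},{"xyz":[0,0,-7],"turn":0,"jaw":170},{"xyz":[0,0,-10],"turn":0,"jaw":170}], "force": 30}}

```text
clock: 10.6
position: [0.4929, 0.1504, 0.1599]
ee_rot: [-0.238, -3.116, -0.001]
force: [0.5, 0.0, -2.0]
width: 0.635
```

>>> {"name": "arm_command", "arguments": {"deltas": [{"xyz":[0,0,-3],"turn":0,"jaw":170},{"xyz":[0,0,-6],"turn":0,"jaw":170},{"xyz":[0,0,-8],"turn":0,"jaw":170},{"xyz":[0,0,-8],"turn":0,"jaw":170}]}}

```text
clock: 10.93
position: [0.4963, 0.1508, 0.2447]
ee_rot: [-0.239, -3.122, -0.007]
force: [1.6, 0.6, -1.4]
width: 0.638
```

```bash
python3 -c "
from h import *
plan([.5674,-.229,.25],6.5)"
```

```text
t 10.93 pos [0.4963 0.1508 0.2447] jaw 81.2 tilt [-0.01   0.005 -1.   ] w 58.7 F [ 1.6  0.6 -1.4]
 delta cm [-12.8  -36.45  -0.79] turn 74.7
```

>>> {"name": "arm_command", "arguments": {"deltas": [{"xyz":[-1,-2.9,-0.1],"turn":6,"jaw":170},{"xyz":[-2.1,-6,-0.2],"turn":13,"jaw":170},{"xyz":[-3.3,-9.4,-0.3],"turn":20,"jaw":170},{"xyz":[-4.5,-12.8,-0.4],"turn":27,"jaw":170},{"xyz":[-5.7,-16.2,-0.5],"turn":34,"jaw":170}]}}

```text
clock: 11.35
position: [0.5273, -0.0196, 0.2481]
ee_rot: [-1.149, -2.911, -0.001]
force: [1.2, 0.5, -2.3]
width: 0.64
```

```bash
python3 -c "
from h import *
plan([.5674,-.229,.25],6.5)"
```

```text
t 11.35 pos [ 0.5273 -0.0196  0.2481] jaw 46.9 tilt [-0.011  0.005 -1.   ] w 58.9 F [ 1.2  0.5 -2.3]
 delta cm [-17.22 -12.56  -0.34] turn 40.4
```

>>> {"name": "arm_command", "arguments": {"deltas": [{"xyz":[-2.8,-2.0,0],"turn":7,"jaw":170},{"xyz":[-5.6,-4.1,0],"turn":14,"jaw":170},{"xyz":[-8.4,-6.1,0],"turn":21,"jaw":170},{"xyz":[-11.2,-8.2,0],"turn":28,"jaw":170},{"xyz":[-14,-10.2,0],"turn":35,"jaw":170}]}}

```text
clock: 11.77
position: [0.5593, -0.1913, 0.2463]
ee_rot: [-1.978, -2.424, 0.006]
force: [0.3, 0.7, -1.8]
width: 0.639
```

```bash
python3 -c "
from h import *
plan([.5674,-.229,.25],6.5)"
```

```text
t 11.77 pos [ 0.5593 -0.1913  0.2463] jaw 11.6 tilt [-0.012  0.005 -1.   ] w 58.8 F [ 0.3  0.7 -1.8]
 delta cm [-3.86  0.04 -0.4 ] turn 5.1
```

>>> {"name": "arm_command", "arguments": {"deltas": [{"xyz":[-2,0,0],"turn":3,"jaw":170},{"xyz":[-3.9,0,0],"turn":5,"jaw":170},{"xyz":[-3.9,0,0],"turn":5,"jaw":170},{"xyz":[-3.9,0,0],"turn":5,"jaw":170},{"xyz":[-3.9,0,0],"turn":5,"jaw":170}]}}

```text
clock: 12.18
position: [0.5668, -0.2283, 0.2452]
ee_rot: [-2.079, -2.336, 0.007]
force: [0.0, 1.1, -2.7]
width: 0.636
```

```bash
python3 -c "
from h import *
grab('wrist','w6'); grab('side','s6')
plan([.5674,-.229,.12],6.5)"
```

```text
t 12.28 pos [ 0.5671 -0.2278  0.2456] jaw 6.7 tilt [-0.013  0.006 -1.   ] w 58.6 F [ 1.1  0.4 -1.7]
 delta cm [-0.22  0.17 12.56] turn 0.2
```

View pics/w6.png

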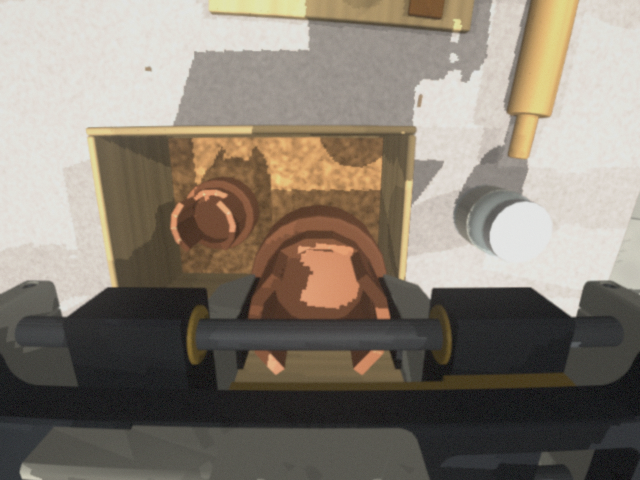

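>>> {"name": "arm_command", "arguments": {"deltas": [{"xyz":[-0.2,0.1,2.5],"turn":0.2,"jaw":170},{"xyz":[-0.2,0.1,5],"turn":0.2,"jaw":170},{"xyz":[-0.2,0.1,7.5],"turn":0.2,"jaw":170},{"xyz":[-0.2,0.1,10],"turn":0.2,"jaw":170},{"xyz":[-0.2,0.1,11],"turn":0.2,"jaw":170}]}}

```text
clock: 12.7
position: [0.5654, -0.2267, 0.1326]
ee_rot: [-2.077, -2.333, 0.008]
force: [-0.9, -0.3, -2.0]
width: 0.639
```

>>> {"name": "arm_command", "arguments": {"deltas": [{"xyz":[0,0,0.5],"turn":0,"jaw":170},{"xyz":[0,0,0.5],"turn":0,"jaw":170}]}}

```text
clock: 12.87
position: [0.5648, -0.2253, 0.1267]
ee_rot: [-2.074, -2.333, 0.008]
force: [0.1, 0.2, -1.6]
width: 0.641
```

```bash
python3 -c "
from h import *
plan([.5674,-.229,.0975],6.5)"
```

```text
t 12.87 pos [ 0.5648 -0.2253  0.1267] jaw 6.7 tilt [-0.019  0.01  -1.   ] w 59.0 F [ 0.1  0.2 -1.6]
 delta cm [-0.43  0.26  2.91] turn 0.2
```

>>> {"name": "arm_command", "arguments": {"deltas": [{"xyz":[-0.3,0.2,0.6],"turn":0.2,"jaw":170},{"xyz":[-0.4,0.2,1.2],"turn":0.2,"jaw":170},{"xyz":[-0.4,0.2,1.8],"turn":0.2,"jaw":170},{"xyz":[-0.4,0.2,2.2],"turn":0.2,"jaw":170},{"xyz":[-0.4,0.2,2.4],"turn":0.2,"jaw":170}]}}

```text
clock: 13.28
position: [0.5666, -0.2288, 0.1021]
ee_rot: [-2.078, -2.328, 0.009]
force: [-0.1, -0.3, -1.5]
width: 0.635
```

```bash
python3 -c "
from h import *
plan([.5674,-.229,.0975],6.5)"
```

```text
t 13.28 pos [ 0.5666 -0.2288  0.1021] jaw 6.5 tilt [-0.019  0.01  -1.   ] w 58.5 F [-0.1 -0.3 -1.5]
 delta cm [-0.04  0.09  0.46] turn 0.0
```

>>> {"name": "arm_command", "arguments": {"deltas": [{"xyz":[0,0,0.1],"turn":0,"jaw":170},{"xyz":[0,0,0.2],"turn":0,"jaw":170},{"xyz":[0,0,0.25],"turn":0,"jaw":170}]}}

```text
clock: 13.53
position: [0.5666, -0.2288, 0.0996]
ee_rot: [-2.078, -2.329, 0.009]
force: [0.3, -0.2, -2.6]
width: 0.64
```

>>> {"name": "arm_command", "arguments": {"deltas": [{"xyz":[0,0,0.05],"turn":0,"jaw":170},{"xyz":[0,0,0.1],"turn":0,"jaw":170},{"xyz":[0,0,0.1],"turn":0,"jaw":170}]}}

```text
clock: 13.78
position: [0.5666, -0.2288, 0.0987]
ee_rot: [-2.078, -2.329, 0.008]
force: [-0.3, 0.4, -2.1]
width: 0.636
```

>>> {"name": "arm_command", "arguments": {"deltas": [{"xyz":[0,0,0.05],"turn":0,"jaw":170},{"xyz":[0,0,0.1],"turn":0,"jaw":170},{"xyz":[0,0,0.1],"turn":0,"jaw":170}]}}

```text
clock: 14.03
position: [0.5667, -0.2288, 0.0977]
ee_rot: [-2.078, -2.329, 0.008]
force: [-0.1, 0.6, -0.9]
width: 0.635
```

```bash
python3 -c "
from h import *
plan([.5674,-.229,.0975],6.5)"
```

```text
t 14.03 pos [ 0.5667 -0.2288  0.0977] jaw 6.5 tilt [-0.019  0.01  -1.   ] w 58.4 F [-0.1  0.6 -0.9]
 delta cm [-0.03  0.07  0.02] turn 0.0
```

>>> {"name": "arm_command", "arguments": {"deltas": [{"xyz":[0,0,0.05],"turn":0,"jaw":170},{"xyz":[0,0,0.1],"turn":0,"jaw":170},{"xyz":[0,0,0.1],"turn":0,"jaw":170}]}}

```text
clock: 14.28
position: [0.5667, -0.2289, 0.097]
ee_rot: [-2.078, -2.329, 0.008]
force: [-1.4, -0.2, 3.8]
width: 0.635
```

```bash
python3 -c "
from h import *
plan([.5674,-.229,.0975],6.5)"
```

```text
t 14.28 pos [ 0.5667 -0.2289  0.097 ] jaw 6.5 tilt [-0.019  0.01  -1.   ] w 58.4 F [-1.4 -0.2  3.8]
 delta cm [-0.02  0.06 -0.05] turn 0.0
```

Resting on the cork (about 5–6 N of support). Releasing.

>>> {"name": "arm_command", "arguments": {"deltas": [{"xyz":[0,0,0],"turn":0,"jaw":90},{"xyz":[0,0,0],"turn":0,"jaw":80},{"xyz":[0,0,0],"turn":0,"jaw":72},{"xyz":[0,0,0],"turn":0,"jaw":70}]}}

```text
clock: 14.62
position: [0.5669, -0.2289, 0.0969]
ee_rot: [-2.078, -2.329, 0.008]
force: [-0.2, -0.7, 0.1]
width: 0.722
```

```bash
python3 -c "
from h import *
plan([.5674,-.229,.0975],6.5);grab('wrist','w7')"
```

```text
t 14.62 pos [ 0.5669 -0.2289  0.0969] jaw 6.5 tilt [-0.018  0.01  -1.   ] w 66.4 F [-0.2 -0.7  0.1]
 delta cm [-0.02  0.05 -0.06] turn 0.0
```

View pics/w7.png

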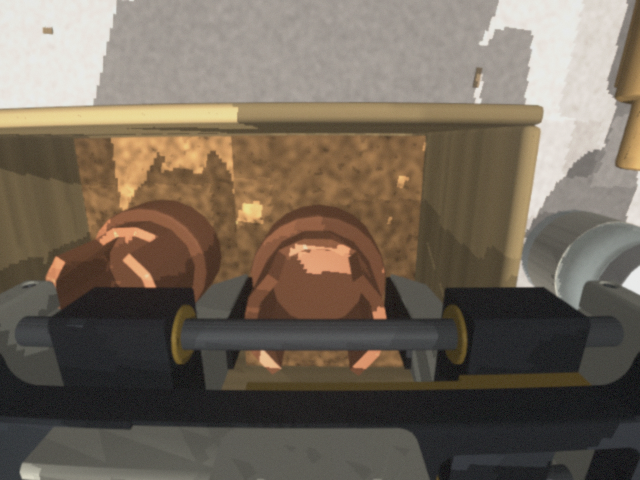

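>>> {"name": "arm_command", "arguments": {"deltas": [{"xyz":[0,0,-0.8],"turn":0,"jaw":70},{"xyz":[0,0,-2.5],"turn":0,"jaw":70},{"xyz":[0,0,-6],"turn":0,"jaw":70},{"xyz":[0,0,-10],"turn":0,"jaw":70},{"xyz":[0,0,-14],"turn":0,"jaw":70}]}}

```text
clock: 15.08
position: [0.5689, -0.2302, 0.2388]
ee_rot: [-2.078, -2.328, 0.009]
force: [0.6, 1.0, -0.4]
width: 0.725
```

>>> {"name": "arm_command", "arguments": {"deltas": [{"xyz":[0.5,0,-4],"turn":0,"jaw":255},{"xyz":[1,0,-8],"turn":0,"jaw":255},{"xyz":[1.5,0,-12],"turn":0,"jaw":255},{"xyz":[2,0,-15],"turn":0,"jaw":255},{"xyz":[2,0,-18],"turn":0,"jaw":255}]}}

```text
clock: 15.5
position: [0.57, -0.2111, 0.4222]
ee_rot: [-2.078, -2.33, 0.007]
force: [0.9, 0.2, -1.0]
width: 0.413
```

```bash
python3 - <<'E'
from h import *
d=dict(np.load('pics/top0.npz'))
uu,vv=np.meshgrid(np.arange(485,590),np.arange(155,330)); uv=np.c_[uu.ravel(),vv.ravel()]; uv=uv[d['depth'][uv[:,1],uv[:,0]]>0]; p=bydepth(d,uv)
b=p-np.array([.5147,-.235,0]); ex=np.array([.1135,-.9935]); ey=np.array([.9935,.1135])
X=b[:,:2]@ex; Y=b[:,:2]@ey; Z=p[:,2]
m=(Z>.18)&(Z<.34)&(abs(Y)<.1)&(X>.08)&(X<.16)
c=np.polyfit(Z[m],X[m],1); print('n',m.sum(),'dx/dz',c[0],'theta',np.pi/2+np.arctan(c[0]),'x@150',np.polyval(c,.15),'ztop',np.percentile(Z[m],99.5), 'x top',np.polyval(c,.32))
ce=np.array([.5147,-.235])
def W(x,y): return ce+x*ex+y*ey
print('approach',W(.20,-.085),W(.15,-.085),'hinge',W(.085,-.085))
s=W(.20,-.085)
plan([s[0],s[1],.42],6.5)
grab('side','s8')
E
```

```text
n 8321 dx/dz 0.24971152130060154 theta 1.8155034621337092 x@150 0.08250703492853717 ztop 0.3158919217752775 x top 0.12495799354963943
approach [ 0.4529525 -0.4433475] [ 0.4472775 -0.3936725] hinge [ 0.4399   -0.329095]
t 15.5 pos [ 0.57   -0.2111  0.4222] jaw 6.6 tilt [-0.017  0.01  -1.   ] w 38.0 F [ 0.9  0.2 -1. ]
 delta cm [-21.74 -14.27   0.19] turn 0.1
```

View pics/s8.png

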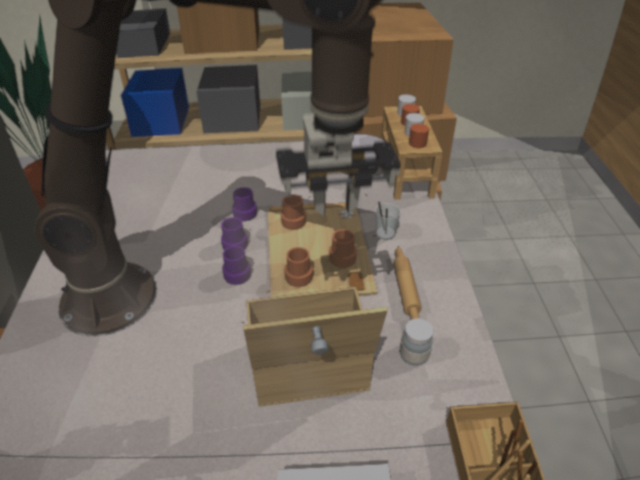

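>>> {"name": "arm_command", "arguments": {"deltas": [{"xyz":[-21.7,-14.3,0],"turn":0,"jaw":255},{"xyz":[-21.7,-14.3,0],"turn":0,"jaw":255},{"xyz":[-21.7,-14.3,0],"turn":0,"jaw":255},{"xyz":[-21.7,-14.3,0],"turn":0,"jaw":255},{"xyz":[-21.7,-14.3,0],"turn":0,"jaw":255}]}}

```text
clock: 15.97
position: [0.4755, -0.3997, 0.4262]
ee_rot: [-2.083, -2.336, 0.002]
force: [0.9, -1.0, -0.8]
width: 0.021
```

```bash
python3 -c "
from h import *
plan([.453,-.4433,.42],6.5)"
```

```text
t 15.97 pos [ 0.4755 -0.3997  0.4262] jaw 6.6 tilt [-0.01   0.007 -1.   ] w 1.9 F [ 0.9 -1.  -0.8]
 delta cm [-4.08 -2.73  0.61] turn 0.1
```

Now finish the traverse and lower behind the lid to z ≈ 0.275.

>>> {"name": "arm_command", "arguments": {"deltas": [{"xyz":[-4.1,-2.7,0.6],"turn":0,"jaw":255},{"xyz":[-4.1,-2.7,3],"turn":0,"jaw":255},{"xyz":[-4.1,-2.7,6],"turn":0,"jaw":255},{"xyz":[-4.1,-2.7,10],"turn":0,"jaw":255},{"xyz":[-4.1,-2.7,13],"turn":0,"jaw":255}]}}

```text
clock: 16.38
position: [0.4511, -0.4425, 0.2941]
ee_rot: [-2.084, -2.334, 0.002]
force: [0.2, -0.1, -0.2]
width: 0.006
```

```bash
cat >> h.py <<'E'
ce=np.array([.5147,-.235]);ex=np.array([.1135,-.9935]); ey=np.array([.9935,.1135])
def lidpt(th,r=.125,y=-.085):
    x=.085-r*np.cos(th)+.008*np.sin(th)+.0095; w=ce+x*ex+y*ey
    return [w[0],w[1],.150+r*np.sin(th)+.008*np.cos(th)]
E
python3 -c "
from h import *
for t in (1.8,1.5,1.3,1.1,.9): print(t);plan(lidpt(t),6.5)
grab('side','s9')"
```

```text
1.8
t 16.38 pos [ 0.4511 -0.4425  0.2941] jaw 6.5 tilt [-0.01   0.008 -1.   ] w 0.5 F [ 0.2 -0.1 -0.2]
 delta cm [6.81 0.2  2.47] turn -0.0
1.5
t 16.38 pos [ 0.4511 -0.4425  0.2941] jaw 6.5 tilt [-0.01   0.008 -1.   ] w 0.5 F [ 0.2 -0.1 -0.2]
 delta cm [10.52  0.19  1.97] turn -0.0
1.3
t 16.38 pos [ 0.4511 -0.4425  0.2941] jaw 6.5 tilt [-0.01   0.008 -1.   ] w 0.5 F [ 0.2 -0.1 -0.2]
 delta cm [13.    0.19  2.26] turn -0.0
1.1
t 16.38 pos [ 0.4511 -0.4425  0.2941] jaw 6.5 tilt [-0.01   0.008 -1.   ] w 0.5 F [ 0.2 -0.1 -0.2]
 delta cm [15.38  0.2   3.04] turn -0.0
0.9
t 16.38 pos [ 0.4511 -0.4425  0.2941] jaw 6.5 tilt [-0.01   0.008 -1.   ] w 0.5 F [ 0.2 -0.1 -0.2]
 delta cm [17.56  0.21  4.27] turn -0.0
```

View pics/s9.png

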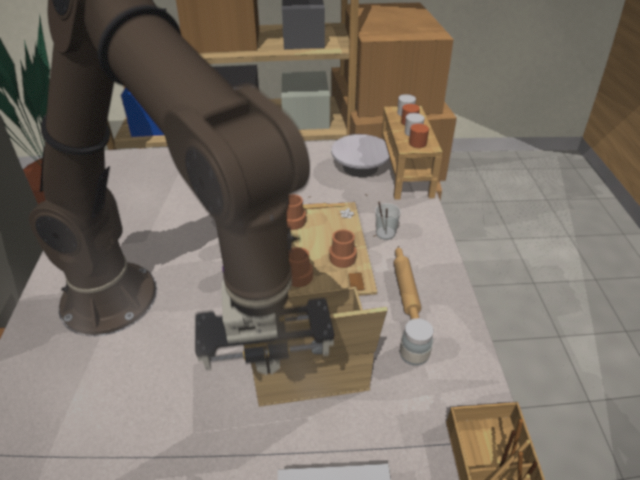

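>>> {"name": "arm_command", "arguments": {"deltas": [{"xyz":[3,0.2,2.0],"turn":0,"jaw":255},{"xyz":[5.5,0.2,2.4],"turn":0,"jaw":255},{"xyz":[6.8,0.2,2.4],"turn":0,"jaw":255},{"xyz":[8,0.2,2.2],"turn":0,"jaw":255},{"xyz":[9.2,0.2,2],"turn":0,"jaw":255}]}}

```text
clock: 16.85
position: [0.4413, -0.3487, 0.2715]
ee_rot: [-2.08, -2.33, 0.002]
force: [1.5, -2.7, -0.5]
width: 0.003
```

```bash
python3 -c "
from h import *
for t in (1.5,1.3,1.1,.9): print(t);plan(lidpt(t),6.5)"
```

```text
1.5
t 16.85 pos [ 0.4413 -0.3487  0.2715] jaw 6.5 tilt [-0.015  0.011 -1.   ] w 0.3 F [ 1.5 -2.7 -0.5]
 delta cm [ 1.11  0.08 -0.36] turn 0.0
1.3
t 16.85 pos [ 0.4413 -0.3487  0.2715] jaw 6.5 tilt [-0.015  0.011 -1.   ] w 0.3 F [ 1.5 -2.7 -0.5]
 delta cm [ 3.59  0.08 -0.07] turn 0.0
1.1
t 16.85 pos [ 0.4413 -0.3487  0.2715] jaw 6.5 tilt [-0.015  0.011 -1.   ] w 0.3 F [ 1.5 -2.7 -0.5]
 delta cm [5.97 0.09 0.72] turn 0.0
0.9
t 16.85 pos [ 0.4413 -0.3487  0.2715] jaw 6.5 tilt [-0.015  0.011 -1.   ] w 0.3 F [ 1.5 -2.7 -0.5]
 delta cm [8.14 0.1  1.96] turn 0.0
```

>>> {"name": "arm_command", "arguments": {"deltas": [{"xyz":[1.2,0.1,-0.3],"turn":0,"jaw":255},{"xyz":[2.4,0.1,-0.2],"turn":0,"jaw":255},{"xyz":[3.6,0.1,-0.1],"turn":0,"jaw":255},{"xyz":[4.8,0.1,0.3],"turn":0,"jaw":255},{"xyz":[6,0.1,0.7],"turn":0,"jaw":255}]}}

```text
clock: 17.27
position: [0.4357, -0.2881, 0.2655]
ee_rot: [-2.081, -2.331, 0.001]
force: [1.2, -1.2, 0.5]
width: 0.003
```

```bash
python3 -c "
from h import *
for t in (1.1,.9,.7,.5): print(t);plan(lidpt(t),6.5)
grab('side','s10')"
```

```text
1.1
t 17.27 pos [ 0.4357 -0.2881  0.2655] jaw 6.5 tilt [-0.013  0.011 -1.   ] w 0.3 F [ 1.2 -1.2  0.5]
 delta cm [-0.11 -0.05  0.04] turn -0.0
0.9
t 17.27 pos [ 0.4357 -0.2881  0.2655] jaw 6.5 tilt [-0.013  0.011 -1.   ] w 0.3 F [ 1.2 -1.2  0.5]
 delta cm [ 2.06 -0.04  1.28] turn -0.0
0.7
t 17.27 pos [ 0.4357 -0.2881  0.2655] jaw 6.5 tilt [-0.013  0.011 -1.   ] w 0.3 F [ 1.2 -1.2  0.5]
 delta cm [ 3.94 -0.02  2.93] turn -0.0
0.5
t 17.27 pos [ 0.4357 -0.2881  0.2655] jaw 6.5 tilt [-0.013  0.011 -1.   ] w 0.3 F [ 1.2 -1.2  0.5]
 delta cm [5.46 0.01 4.92] turn -0.0
```

View pics/s10.png

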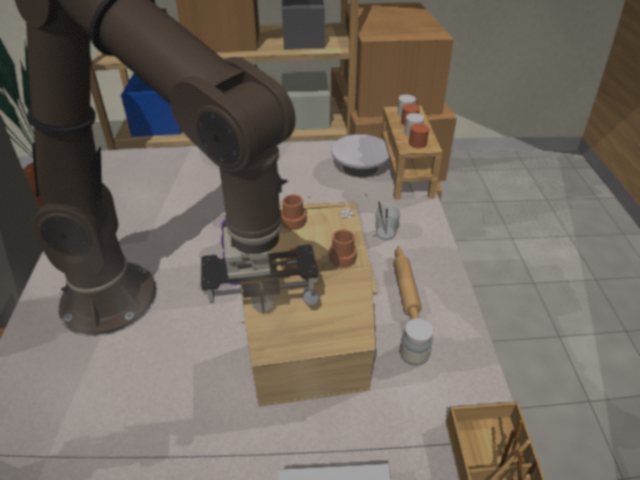

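```bash
python3 -c "
from h import *
for t,r in ((1.0,.123),(.9,.12),(.8,.115),(.7,.11),(.6,.105),(.5,.1),(.4,.095),(.3,.09),(.2,.085),(.1,.082),(0,.08)): print(t);plan(lidpt(t,r),6.5)" | grep -v pos
```

```text
1.0
 delta cm [ 0.59 -0.03  0.64] turn 0.1
0.9
 delta cm [ 1.44 -0.02  1.54] turn 0.1
0.8
 delta cm [ 2.03 -0.    2.64] turn 0.1
0.7
 delta cm [2.47 0.01 3.76] turn 0.1
0.6
 delta cm [2.77 0.03 4.87] turn 0.1
0.5
 delta cm [2.93 0.04 5.97] turn 0.1
0.4
 delta cm [2.96 0.06 7.03] turn 0.1
0.3
 delta cm [2.87 0.07 8.04] turn 0.1
0.2
 delta cm [2.67 0.09 8.99] turn 0.1
0.1
 delta cm [2.56 0.1  9.84] turn 0.1
0
 delta cm [ 2.47  0.11 10.66] turn 0.1
```

>>> {"name": "arm_command", "arguments": {"deltas": [{"xyz":[1.2,0,0.7],"turn":0,"jaw":255},{"xyz":[2.1,0,1.3],"turn":0,"jaw":255},{"xyz":[3,0,2.1],"turn":0,"jaw":255},{"xyz":[3.9,0,2.9],"turn":0,"jaw":255},{"xyz":[4.7,0,3.9],"turn":0,"jaw":255}]}}

```text
clock: 17.73
position: [0.4292, -0.2371, 0.2252]
ee_rot: [-2.076, -2.331, 0.0]
force: [-0.1, -0.9, 0.4]
width: 0.001
```

```bash
python3 -c "
from h import *
for t in (.5,.3,.15,.05): print(t);plan(lidpt(t),6.5)"
```

```text
0.5
t 17.73 pos [ 0.4292 -0.2371  0.2252] jaw 6.6 tilt [-0.015  0.013 -1.   ] w 0.0 F [-0.1 -0.9  0.4]
 delta cm [0.37 0.03 0.83] turn 0.1
0.3
t 17.73 pos [ 0.4292 -0.2371  0.2252] jaw 6.6 tilt [-0.015  0.013 -1.   ] w 0.0 F [-0.1 -0.9  0.4]
 delta cm [1.45 0.07 3.08] turn 0.1
0.15
t 17.73 pos [ 0.4292 -0.2371  0.2252] jaw 6.6 tilt [-0.015  0.013 -1.   ] w 0.0 F [-0.1 -0.9  0.4]
 delta cm [1.96 0.09 4.89] turn 0.1
0.05
t 17.73 pos [ 0.4292 -0.2371  0.2252] jaw 6.6 tilt [-0.015  0.013 -1.   ] w 0.0 F [-0.1 -0.9  0.4]
 delta cm [2.14 0.11 6.13] turn 0.1
```

>>> {"name": "arm_command", "arguments": {"deltas": [{"xyz":[0.4,0,0.8],"turn":0,"jaw":255},{"xyz":[0.9,0,1.8],"turn":0,"jaw":255},{"xyz":[1.4,0,2.8],"turn":0,"jaw":255},{"xyz":[1.7,0,3.8],"turn":0,"jaw":255},{"xyz":[2,0,4.8],"turn":0,"jaw":255}]}}

```text
clock: 18.15
position: [0.4259, -0.2161, 0.1765]
ee_rot: [-2.075, -2.33, 0.001]
force: [1.1, -0.5, 1.0]
width: 0.007
```

```bash
python3 -c "
from h import *
for t in (.05,0): print(t);plan(lidpt(t),6.5)
grab('side','s11')"
```

```text
0.05
t 18.15 pos [ 0.4259 -0.2161  0.1765] jaw 6.6 tilt [-0.016  0.014 -1.   ] w 0.6 F [ 1.1 -0.5  1. ]
 delta cm [0.09 0.12 1.23] turn 0.1
0
t 18.15 pos [ 0.4259 -0.2161  0.1765] jaw 6.6 tilt [-0.016  0.014 -1.   ] w 0.6 F [ 1.1 -0.5  1. ]
 delta cm [0.14 0.13 1.85] turn 0.1
```

View pics/s11.png

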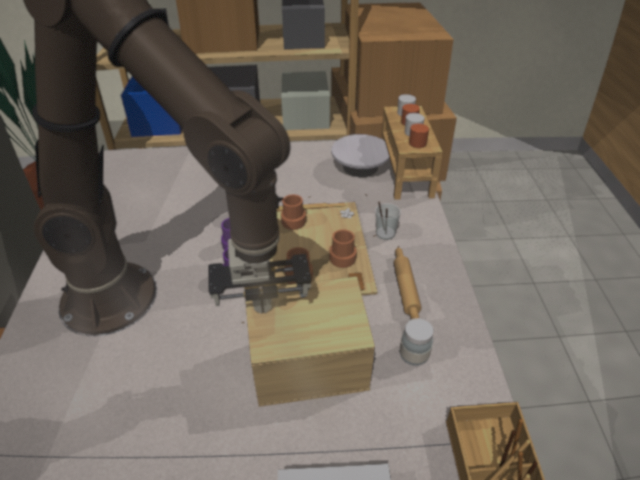

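Nearly shut (~0.15 rad); now press down gently to the rim.

>>> {"name": "arm_command", "arguments": {"deltas": [{"xyz":[0.1,0,0.5],"turn":0,"jaw":255},{"xyz":[0.1,0,1],"turn":0,"jaw":255},{"xyz":[0.1,0,1.4],"turn":0,"jaw":255},{"xyz":[0.1,0,1.6],"turn":0,"jaw":255},{"xyz":[0.1,0,1.7],"turn":0,"jaw":255}]}}

```text
clock: 18.62
position: [0.4243, -0.2138, 0.1585]
ee_rot: [-2.073, -2.328, 0.001]
force: [-7.2, 5.4, 26.8]
width: 0.004
```

>>> {"name": "arm_command", "arguments": {"deltas": [{"xyz":[0,0,0.1],"turn":0,"jaw":255},{"xyz":[0,0,0.2],"turn":0,"jaw":255},{"xyz":[0,0,0.2],"turn":0,"jaw":255}]}}

```text
clock: 18.87
position: [0.4243, -0.2138, 0.1585]
ee_rot: [-2.073, -2.327, -0.002]
force: [-9.0, 6.6, 31.1]
width: 0.005
```

```bash
python3 -c "
from h import *
plan(lidpt(0),6.5)"
```

```text
t 18.87 pos [ 0.4243 -0.2138  0.1585] jaw 6.6 tilt [-0.018  0.017 -1.   ] w 0.4 F [-9.   6.6 31.1]
 delta cm [-0.08  0.24  0.04] turn 0.1
```

>>> {"name": "arm_command", "arguments": {"deltas": [{"xyz":[0,0,-0.5],"turn":0,"jaw":255},{"xyz":[0,0,-2],"turn":0,"jaw":255},{"xyz":[0,0,-5],"turn":0,"jaw":255},{"xyz":[0,0,-9],"turn":0,"jaw":255},{"xyz":[0,0,-13],"turn":0,"jaw":255}]}}

```text
clock: 19.28
position: [0.4257, -0.2163, 0.2896]
ee_rot: [-2.073, -2.325, 0.0]
force: [0.9, -0.2, -0.5]
width: 0.004
```

>>> {"name": "arm_command", "arguments": {"deltas": [{"xyz":[4,0,-3],"turn":0,"jaw":255},{"xyz":[8,0,-5],"turn":0,"jaw":255},{"xyz":[12,0,-7],"turn":0,"jaw":255},{"xyz":[16,0,-7],"turn":0,"jaw":255},{"xyz":[20,0,-7],"turn":0,"jaw":255}]}}

```text
clock: 19.7
position: [0.4057, -0.028, 0.3649]
ee_rot: [-2.077, -2.326, -0.005]
force: [2.0, 0.6, 0.5]
width: 0.006
```

>>> {"name": "arm_command", "arguments": {"deltas": [{"xyz":[4,-3,0],"turn":0,"jaw":255},{"xyz":[8,-5,0],"turn":0,"jaw":255},{"xyz":[12,-7,0],"turn":0,"jaw":255},{"xyz":[16,-7,0],"turn":0,"jaw":255},{"xyz":[16,-7,0],"turn":0,"jaw":255}]}}

```text
clock: 20.12
position: [0.3157, 0.1278, 0.3695]
ee_rot: [-2.07, -2.331, -0.008]
force: [0.4, 0.5, 0.5]
width: 0.002
```

```bash
python3 - <<'E'
from h import *
s=observe();print(s['clock'],s['position'],s['force'],s['dq'].round(3))
d=grab('top','t12');grab('side','s12')
uu,vv=np.meshgrid(np.arange(380,520),np.arange(170,340)); uv=np.c_[uu.ravel(),vv.ravel()]; p=bydepth(d,uv)
b=p[:,:2]-ce; X=b@ex;Y=b@ey;Z=p[:,2]
for x in (-.075,-.05,-.02,.02,.05,.075):
    for y in (-.1,-.04,.04,.1):
        m=(abs(X-x)<.008)&(abs(Y-y)<.012)&(Z<.2); print(x,y,m.sum(),np.median(Z[m]).round(4) if m.any() else None)
E
```

```text
20.1167 [0.31572088 0.12776    0.36950032] [0.42139583 0.49401204 0.52140676] [-0.103  0.064 -0.14  -0.048  0.    -0.008 -0.243]
-0.075 -0.1 129 0.1572
-0.075 -0.04 127 0.1572
-0.075 0.04 120 0.1572
-0.075 0.1 118 0.1574
-0.05 -0.1 128 0.1574
-0.05 -0.04 126 0.1572
-0.05 0.04 120 0.1569
-0.05 0.1 120 0.1571
-0.02 -0.1 125 0.157
-0.02 -0.04 126 0.1573
-0.02 0.04 117 0.1568
-0.02 0.1 117 0.1572
0.02 -0.1 125 0.1572
0.02 -0.04 124 0.157
0.02 0.04 118 0.1573
0.02 0.1 115 0.1572
0.05 -0.1 125 0.1572
0.05 -0.04 119 0.1572
0.05 0.04 114 0.1572
0.05 0.1 120 0.157
0.075 -0.1 113 0.1573
0.075 -0.04 123 0.157
0.075 0.04 117 0.157
0.075 0.1 108 0.1573
```

View pics/t12.png

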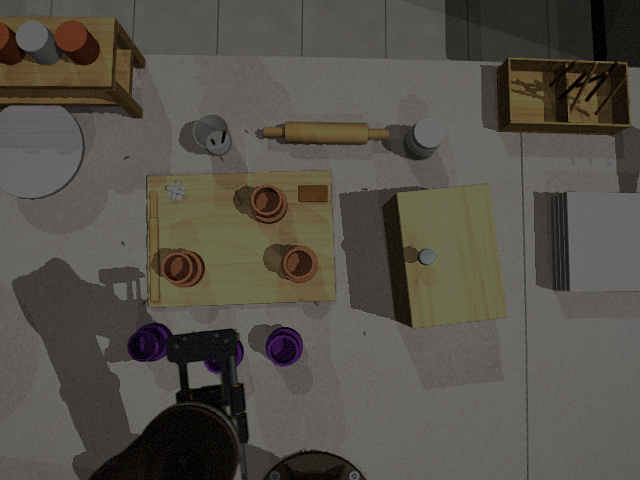

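View pics/s12.png

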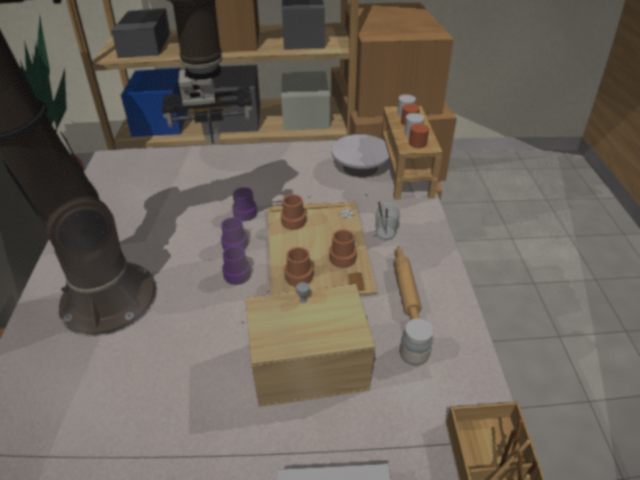

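>>> {"name": "arm_command", "arguments": {"deltas": [{"xyz":[0,0,0],"turn":0,"jaw":255},{"xyz":[0,0,0],"turn":0,"jaw":255},{"xyz":[0,0,0],"turn":0,"jaw":255}]}}

```text
clock: 20.47
position: [0.3178, 0.124, 0.3691]
ee_rot: [-2.074, -2.329, -0.005]
force: [0.5, 0.3, 0.1]
width: 0.004
```

```bash
python3 -c "
from cell import *
s=observe();print(s['clock'],s['position'],abs(s['dq']).max());print(sign_off())"
```

```text
20.4667 [0.31776653 0.124015   0.36913606] 0.0039328567968733835
the job is handed in; nothing more can be done
None
```

Both notched beakers are in the seconds box and the lid is shut. I handed the job in at about 20.5 s on the robot's clock.

- **Beakers:** I gripped each across its un-notched sides. One stands in the low half, pad about 27 mm high, and the other in the high half, pad about 51 mm. I let each go only once the force reading showed the cork carrying it, about 4–6 N.
- **Lid:** I pushed it over from outside and pressed it onto the rim. The final press reached about 31 N through the fingertips.

**Last checks:**
- The lid is flat: its top reads 156.8–157.4 mm at 24 points, against 158 mm expected, and that camera reads about 1 mm low.
- The last wrist picture, taken before the lid was closed, showed both beakers upright, one on each pad.
- The final top and side pictures show the three good beakers, the purple look-alikes and the bystanders where they were. I judged that by eye, without measuring it again.
- The arm was still and touching nothing.

**Not perfect:** The tool picked up a tilt of about 1° during the job. When I opened on the first beaker there was a brief light contact of 2–3 N, which was gone once I lifted.

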